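Start the glue-press screw in its thread

ROBOT

A 6-joint arm with a two-finger parallel gripper is mounted at the origin on a cart in front of the work surface, level with it; the furniture and walls round the work are solid. World frame = base frame: x ahead of the robot, y to its left, z up, the work surface at z = 0. Lengths are in m, angles in rad, forces in N, time in s.
With the tool pointing down it reaches from about 0.375 to 0.925 m from the base axis. Payload 5.7 kg.
Tool frame: the origin (TCP) lies on the centre line of the jaws, within the pads' length; the fingertips stand 25 mm ahead of it and the grasp point (between the pads) lies 6 mm ahead of it; z points along the fingers, y is the line along which they close (so a half turn about z gives the same grasp; the last joint's range is limited). The gripper opens to 85 mm and grips with 20 to 120 N. Pads are 22 mm wide; open, the fingers measure 114 mm over their backs; the gripper's body (76 mm by 85 mm) begins 54 mm behind the grasp point. The pads swing forward as they close: fully open they stand 13 mm farther back than shut.
Start: joints at [1.201, 0.359, 1.51, -0, 1.272, -0.115], TCP at [0.151, 0.581, 0.256] pointing down, gripper open.
Joint ranges: [-2.97, 2.97], [-1.01, 2.36], [0.21, 2.38], [-0.96, 4.11], [0.2, 2.71], [-2.98, 2.98]. Speed limits (rad/s): [2.39, 2.39, 3.14, 3.14, 3.14, 3.14].

INTERFACE

Orientations are given as a rotation vector (axis times angle).
In Python, from bench import manip gives the robot as it stands.
- The arm moves only by the tool pendant, called after ">>>" by a JSON object that holds its "fn" and its "kwargs", one argument or row to a line. Schema: {"type":"object","properties":{"deltas":{"type":"array","items":{"type":"object","properties":{"trans":{"type":"array","items":{"type":"number"},"minItems":3,"maxItems":3},"r":{"type":"array","items":{"type":"number"},"minItems":3,"maxItems":3}},"additionalProperties":false},"minItems":1,"maxItems":12},"finger_gap":{"type":"number"},"only":{"type":"string"},"quiet":{"type":"boolean"},"lines":{"type":"string"}},"required":["deltas"],"additionalProperties":false}. deltas is a list of rows, 1 to 12 of them, each an object with the fields trans (a list: dx, dy, dz in normalised numbers (1 is 80 cm)), r (a list: a rotation vector rx, ry, rz in parts of the range, where 1.0 means 2 rad); a field left out counts as zero; each row is the pose to reach, as a shift and turn from the pose commanded when the call began, along the tool's axes at that moment; what a row does not reach only later rows make up. A row lasts 1/10 s, in which the tool goes at most 0.05 m and 0.15 rad, less where a joint would pass 70% of its speed; a pose out of reach is approached as far as the arm can. finger_gap is the opening from 0.0 (shut) to 1.0 (fully open), set as the call begins (left out keeps the last). The fingers move at their own pace and stop on an object; the grip force is fixed at half the most. Time passes only in rows, so rows that do not move let the fingers close. The tool returns the time, the measured TCP pose, the force, the opening and the grip force at its end. only (a regular expression) keeps the lines of the reply that match it, lines (a string "A,B") keeps lines A to B, and quiet returns only ok. No shift or turn number may pass 1 either way. Input that does not fit is refused with a message, and nothing moves.
- manip.get_obs(): the state, without advancing time (a new reading comes with each control period).
- manip.get_image(name): name is "scene" or "top"; returns the picture (480x640x3 uint8, blue, green, red); there is no depth.
- manip.calibration(name): a dict with "fx", "fy", "cx", "cy" (pixels), "origin" and "rotation" of the camera in the world. Camera axes: x right, y up, looking along -z (the intrinsics and any distortion apply to the point x, -y, -z); pixel columns grow to the right and rows downward; lengths in m; the calibration is good to about 2 mm. A picture is of the moment at which its call begins. calibration takes no time and is no camera call.
- manip.finish_job(): hands the job in; it is judged then, once.
The state is a dict: "time_s": time; "joint_positions": joint angles; "qd": joint speeds; "effort": joint torques, N m; "eef_pos": TCP position; "tool_rot": TCP orientation; "wrist_force": force on the tool from outside, world axes, zero at the start; "moment": the same for the moment, N m; "grip_width": opening from 0.0 (shut) to 1.0 (fully open); "grip_force": force on a finger pad.
Only numpy, scipy, OpenCV 4.12 (cv2) and the standard library are available. Lean on these libraries where they do the work, as an engineer would, in place of code of your own. Each camera call takes 0.05 s, during which the arm holds its last target. There are 200 camera calls.

TASK

Pull open the drawer of the small wooden chest, lift out the wooden press screw that stands in it and set it upright in the threaded hole on top of the glue press. Turn it backwards (anticlockwise seen from above) until you feel it drop off the thread's end, then forwards (clockwise) one full turn so that it is started. Finish while still holding the screw by its wing head, without having pushed the other things on the bench about.

Things in the scene. Friction and masses are not known exactly. Their poses are not given: they have to be found in the camera images.
- press: small wooden glue press fixed to the bench: base board 110 x 200 mm, 22 mm thick, two posts, crossbeam 56 x 180 mm along its own y, beam top 125 mm above the bench. In the beam's middle a turned round boss, flange 81 mm across at 133 mm, neck 57 mm across to 140 mm, with an upright threaded hole right through. Origin: middle of the base's underside, straight below the hole; z up
- boss_mouth (a point): centre of the threaded hole's mouth, on the boss's top face, 140 mm above the bench. The hole is 39 mm wide, 29 mm inside its two ridges: right-hand two-start thread, a full turn moves the screw 16 mm; ridges 3 mm thick, 8 mm apart, their blunt upper ends 2 mm below the mouth
- screw: loose wooden press screw, 86 mm tall, 0.1 to 0.2 kg, upright in a drilled rack board in the drawer. Origin: middle of the nose's underside; z along it to the head. Smooth bevelled nose 26 mm wide, 20 mm long; thread 36 mm across from 20 to 52 mm up, its two starts on its own +x and -x; collar 38 mm across, 53 to 57 mm; flat wing head 55 to 84 mm, 72 mm long (its x), 16 mm thick (its y)
- screw_wing (a point): middle of the wing head, on the axis, 70 mm above the nose's underside; grip it across its 16 mm. The screw may be turned gripped, if the hand follows it up and down, or between fingers some 3 mm wider than the wing, when it rises and falls by its own weight; let go, it stays upright in the boss
- start_a (a point): lower end of one thread of the screw: 16.5 mm from its axis on its own +x, 20 mm up. Set in the boss, the screw stands on the ridges, its origin 22 to 30 mm below the mouth depending on its angle. Turned anticlockwise it rises 16 mm a turn, up to 22 mm below the mouth, then falls 8 mm at once: this comes every half turn. From there clockwise turning screws it down 16 mm a turn
- start_b (a point): lower end of the screw's other thread, on its own -x, 20 mm up. The screw has about 2 mm of end play and 1 mm of side play in the boss
- chest: small wooden chest with one drawer: 220 mm deep (its x), 190 mm wide (its y), 128 mm high, its top dark, a sanding block on its rear. It stands fast. Origin: middle of its front's lower edge; its own -x points out of the front, towards the robot
- chest_drawer0 (a joint): how far the drawer is out, m: 0 shut, at most 0.149, along the chest's own -x; about 1 N of friction, stays where left. Inside it is 148 mm wide; sides reach 106 mm, front 116 mm above the bench. The screw's nose stands on the drawer's floor 22 mm above the bench, in a rack 16 mm thick; its axis is 50 mm behind the inside of the front, so 79 mm out from the chest when fully open
- chest_drawer0_handle (a point): middle of the drawer's bar handle, 104 mm above the bench: a level dark steel bar, 95 mm long along the chest's y, 11 mm thick, 35 mm off the drawer's front
- gouge: wide gouge with a wooden handle, lying at the front, a bystander
- spoon: pale wooden spoon blank lying right of the drawer, a bystander
- offcut: block of pale wood, 60 x 55 x 45 mm, on the right, a bystander
- chisel: flat carving chisel with a pale wooden handle, lying on the right, a bystander

How it is judged:
On the way, in this order (a step that is already met when the one before it is completed fails the run):
1. the drawer is pulled open at least 110 mm (value of joint chest_drawer0 above 0.11 m), for 0.1 s.
2. the screw stands in the boss, turned back to the brink of the thread drop (still high) (horizontal distance between screw and boss_mouth below 0.005 m and angle between screw's own z axis and vertical below 0.12 rad and z of screw in the frame of boss_mouth between -0.0248 and -0.018 m and ((x of start_a in the frame of press above 0.005 m and y of start_a in the frame of press between -0.0055 and 0.001 m) or (x of start_b in the frame of press above 0.005 m and y of start_b in the frame of press between -0.0055 and 0.001 m))), for 0.05 s.
3. the screw has dropped off the thread's end (8 mm) by turning back past it (horizontal distance between screw and boss_mouth below 0.005 m and angle between screw's own z axis and vertical below 0.12 rad and z of screw in the frame of boss_mouth between -0.034 and -0.0265 m and ((x of start_a in the frame of press above 0.005 m and y of start_a in the frame of press between 0.001 and 0.0145 m) or (x of start_b in the frame of press above 0.005 m and y of start_b in the frame of press between 0.001 and 0.0145 m))), for 0.05 s.
At the end, for the whole second after the job is handed in: The screw is started: about one turn (three quarters to one and a quarter) down its thread from where it dropped, its nose 41.5 to 50.5 mm below the boss's mouth, upright within 7 degrees and centred, at rest, and the fingers still grip it with more than 3 N (z of screw in the frame of boss_mouth between -0.0505 and -0.0415 m and horizontal distance between screw and boss_mouth below 0.005 m and angle between screw's own z axis and vertical below 0.12 rad and contact force between the fingers and screw above 3 N and linear speed of screw below 0.02 m/s); the arm keeps its last pose, push and grip.
It fails at once if one of the loose bystanders (gouge, chisel, spoon blank, block of wood) is pushed more than 30 mm (distance of any of gouge, chisel, spoon, offcut from where it was at the start of the episode above 0.03 m).
It also fails if it takes over 72 s, if anything falls off the work surface, if the arm or the gripper's body presses on something with over 40 N, if the wrist force passes 120 N, or if a joint passes its speed limit or range.

## Working session

There is one attempt and no reset: what is moved stays moved. The work goes in short steps, Python scripts to look and compute and a tool call to move; the robot and the scene stay as the last step left them, time stands still between calls to the robot, and variables do not carry over. Pictures are saved under pics/ and viewed, at most 10 in all, crops included, and the job is handed in when it is done.

```bash
ls; mkdir -p pics; python3 - <<'E'
from bench import manip
import cv2, numpy as np
for n in("scene","top"):
    cv2.imwrite(f"pics/{n}0.png",manip.get_image(n)); c=manip.calibration(n); print(n,{k:np.round(v,4).tolist() for k,v in c.items()})
o=manip.get_obs(); print(o)
E
```

```text
pics
scene {'fx': 486.2719, 'fy': 486.2719, 'cx': 318.9573, 'cy': 239.74, 'origin': [0.0487, -0.5294, 0.8656], 'rotation': [0.6663, -0.3246, -0.9123]}
top {'fx': 454.9401, 'fy': 454.9401, 'cx': 320.2471, 'cy': 247.9222, 'origin': [0.437, -0.1346, 1.0002], 'rotation': [0.1016, -0.0904, -1.598]}
{'time_s': 0.1, 'joint_positions': array([ 1.20092137e+00,  3.59435497e-01,  1.51135270e+00,  5.70312361e-06,
        1.27252315e+00, -1.15108686e-01]), 'qd': array([-0.00053429, -0.00291145, -0.00433398,  0.00114118,  0.00089968,
       -0.00081654]), 'effort': array([ 1.24263133e-03, -5.28659749e+01, -2.79349816e+01,  1.09229459e-04,
        4.93524451e-03,  2.12870634e-05]), 'eef_pos': array([0.15100602, 0.58007311, 0.25552528]), 'tool_rot': array([-3.99053905e-01, -3.11572261e+00,  2.61832968e-03]), 'wrist_force': array([-0.15586169,  0.27179227, -0.6637727 ]), 'moment': array([ 0.03121682, -0.01390417,  0.00321883]), 'grip_force': 0.0, 'grip_width': 0.9994112200589844}
```

View pics/scene0.png

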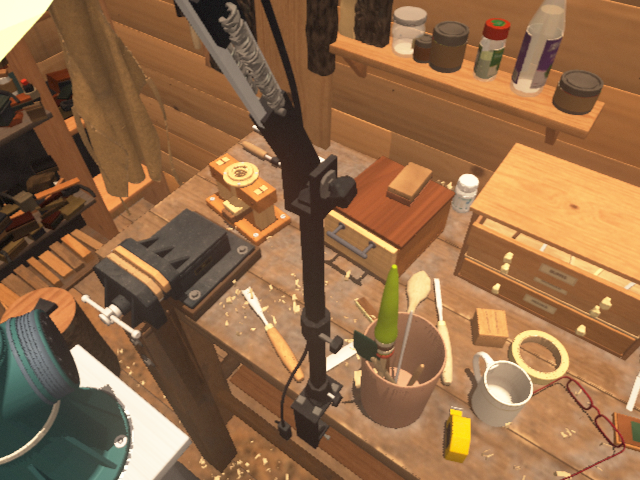

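View pics/top0.png

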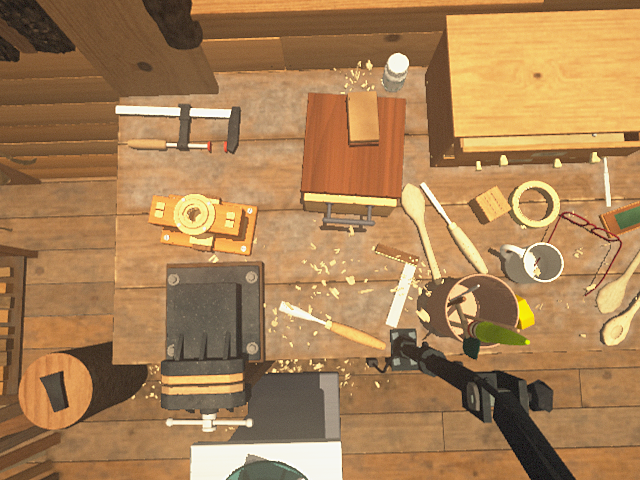

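The scene view shows the press boss at about (241,174), the handle bar at about (352,245) and a lamp arm in front. In the top view the boss is at (194,213), the handle bar at (348,225), the chest front at about (350,203), and the lamp clamp at (403,345). Next I'll zoom in on the parts that matter.

```bash
cat > h.py <<'E'
from bench import manip
import cv2, numpy as np
from scipy.spatial.transform import Rotation as R
def ray(n,uv):
    c=manip.calibration(n); d=np.array([(uv[0]-c["cx"])/c["fx"],-(uv[1]-c["cy"])/c["fy"],-1.])
    return np.array(c["origin"]),R.from_rotvec(c["rotation"]).apply(d)
def plane(n,uv,z):
    o,d=ray(n,uv); return o+d*(z-o[2])/d[2]
def tri(us,ut):
    a,d=ray("scene",us); b,e=ray("top",ut); s=np.linalg.lstsq(np.c_[d,-e],b-a,rcond=None)[0]
    p,q=a+s[0]*d,b+s[1]*e; return (p+q)/2,np.linalg.norm(p-q)
def proj(n,p):
    c=manip.calibration(n); q=R.from_rotvec(c["rotation"]).inv().apply(np.asarray(p)-c["origin"]); return c["cx"]-c["fx"]*q[0]/q[2],c["cy"]+c["fy"]*q[1]/q[2]
def crop(im,x,y,w,h,k): return cv2.resize(im[y:y+h,x:x+w],None,fx=k,fy=k,interpolation=cv2.INTER_CUBIC)
def off(p,o=None):  # world shift -> tool axes
    return R.from_rotvec(manip.get_obs()["tool_rot"]).inv().apply(p)
E
python3 - <<'E'
from h import *
np.set_printoptions(precision=4,suppress=True)
s=cv2.imread("pics/scene0.png");t=cv2.imread("pics/top0.png")
a=np.hstack([crop(s,200,145,100,75,4),crop(s,315,195,100,75,4)]); b=np.hstack([crop(t,145,180,100,75,4),crop(t,295,180,100,75,4)])
cv2.imwrite("pics/crop0.png",np.vstack([a,b]))
print(tri((241,174),(194,213)),tri((352,245),(348,225)))
for n,uv in (("top",(403,345)),("top",(265,475)),("top",(470,300)),("top",(163,263)),("top",(247,408))): print(uv,plane(n,uv,0),plane(n,uv,.15))
print(R.from_rotvec(manip.get_obs()["tool_rot"]).as_matrix())
E
```

```text
(array([0.6202, 0.1141, 0.1289]), np.float64(0.0010748598213416935)) (array([ 0.5972, -0.1934,  0.1057]), np.float64(0.018400234328994364))
(403, 345) [ 0.3435 -0.3015  0.    ] [ 0.3575 -0.2765  0.15  ]
(265, 475) [ 0.0851 -0.0001  0.    ] [ 0.1379 -0.0203  0.15  ]
(470, 300) [ 0.4355 -0.4521  0.    ] [ 0.4358 -0.4045  0.15  ]
(163, 263) [0.5364 0.2195 0.    ] [0.5215 0.1664 0.15  ]
(247, 408) [0.2214 0.0363 0.    ] [0.2537 0.0107 0.15  ]
[[-0.9677  0.252  -0.0006]
 [ 0.252   0.9677 -0.0016]
 [ 0.0002 -0.0017 -1.    ]]
```

View pics/crop0.png

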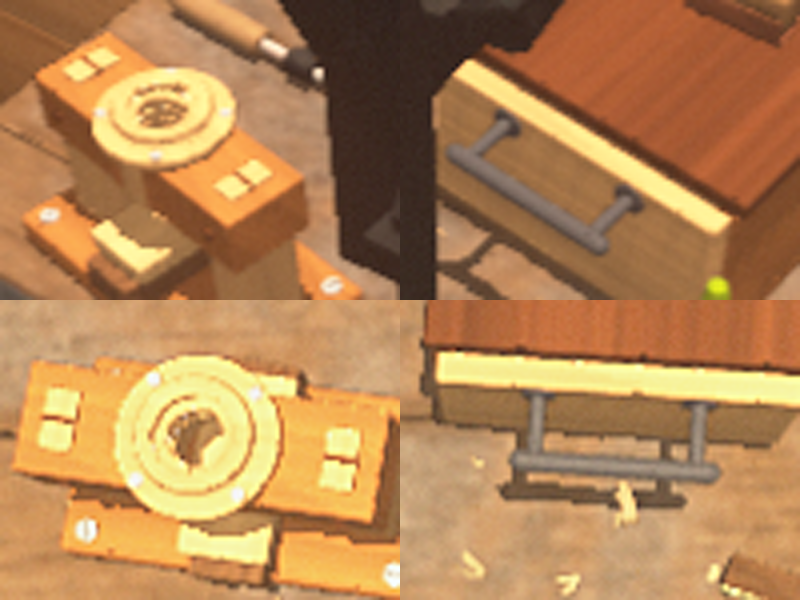

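The crops give the handle bar ends as scene (328,232.5) and (365.3,257), top (324.3,220.3) and (373.3,223.3). The boss is at scene (240.5,172.5), top (194,213.5).

```bash
python3 - <<'E'
from h import *
np.set_printoptions(precision=4,suppress=True)
e1,g1=tri((328,232.5),(324.25,220.25)); e2,g2=tri((365.25,257),(373.25,223.25)); print(e1,g1,e2,g2,(e1+e2)/2,np.linalg.norm(e1-e2),np.degrees(np.arctan2(*(e1-e2)[:2])))
print("boss",tri((240.5,172.5),(194,213.8)))
T=lambda x,y:(145+x/4,180+(y-300)/4); S=lambda x,y:(200+x/4,145+y/4)
for h in((197,436),(194,437),(201,439)): print(plane("top",T(*h),.137))
for h in((165,112),(160,109),(158,113)): print(plane("scene",S(*h),.138))
# beam long edges top z .125
for n,a,b in (("top",T(15,470),T(375,521)),("top",T(33,361),T(120,373)),("scene",S(38,76),S(205,228)),("scene",S(110,35),S(300,182))):
    p,q=plane(n,a,.125),plane(n,b,.125); v=p-q; print("beam",p,q,np.degrees(np.arctan2(-v[0],v[1])))
# chest front edge z .116
C=lambda x,y:(295+(x-400)/4,180+(y-300)/4)
p,q=plane("top",C(437,378),.116),plane("top",C(798,402),.116);print("front",p,q,np.degrees(np.arctan2(*(p-q)[:2])))
p,q=plane("scene",(315+62/4,195+62/4.),.116),plane("scene",(315+338/4,195+220/4),.116);print("topfront",p,q,np.degrees(np.arctan2(*(p-q)[:2])))
print("lamp", tri((345,190),(540,397)),tri((315,400),(403,345)),tri((300,210),(485,390)))
E
```

```text
[ 0.6022 -0.1401  0.1076] 0.0016939677092445335 [ 0.5936 -0.2375  0.1041] 0.0012503436507484839 [ 0.5979 -0.1888  0.1059] 0.09787467940346821 5.022527161376365
boss (array([0.6171, 0.1117, 0.1368]), np.float64(0.0014796391412402183))
[0.6161 0.1116 0.137 ]
[0.6157 0.1131 0.137 ]
[0.6146 0.1097 0.137 ]
[0.6164 0.1075 0.138 ]
[0.6167 0.1116 0.138 ]
[0.6135 0.1102 0.138 ]
beam [0.6044 0.2043 0.125 ] [0.5738 0.028  0.125 ] -9.841200555511726
beam [0.6587 0.1963 0.125 ] [0.6513 0.1532 0.125 ] -9.721885709134643
beam [0.6079 0.2016 0.125 ] [0.5678 0.0378 0.125 ] -13.77054381236281
beam [0.6598 0.1924 0.125 ] [0.6253 0.0182 0.125 ] -11.203334672881285
front [ 0.6431 -0.101   0.116 ] [ 0.6254 -0.2792  0.116 ] 5.651040502538105
topfront [ 0.6518 -0.113   0.116 ] [ 0.6399 -0.2889  0.116 ] 3.873404100768282
lamp (array([ 0.3411, -0.3433,  0.5396]), np.float64(0.0021312020770946453)) (array([ 0.3388, -0.3008, -0.015 ]), np.float64(0.009134887285735555)) (array([ 0.3351, -0.2999,  0.4939]), np.float64(0.013347174651840706))
```

```bash
python3 - <<'E'
from h import *
np.set_printoptions(precision=4,suppress=True)
p=manip.get_obs()["eef_pos"]
for t in((.45,.3,.28),(.599,-.18,.22)): print(off(np.array(t)-p))
E
```

```text
[-0.3599 -0.1957 -0.0242]
[-0.6251 -0.6226  0.0365]
```

Careful with the scale: shifts go in shares of 80 cm and turns go in shares of 2 rad. That gives: -0.464 m / 0.8 = -0.58, -0.438 m / 0.8 = -0.5475, 1.1 rad / 2 = 0.55.

>>> {"fn": "pendant", "kwargs": {
  "deltas": [
    {"trans":[-0.0563, -0.0306, -0.0038], "r":[0, 0, 0.045]},
    {"trans":[-0.1125, -0.0613, -0.0075], "r":[0, 0, 0.09]},
    {"trans":[-0.1688, -0.0919, -0.0113], "r":[0, 0, 0.135]},
    {"trans":[-0.225, -0.1225, -0.015], "r":[0, 0, 0.18]},
    {"trans":[-0.2813, -0.1525, -0.0188], "r":[0, 0, 0.225]},
    {"trans":[-0.3375, -0.1838, -0.0225], "r":[0, 0, 0.27]},
    {"trans":[-0.3938, -0.2138, -0.0263], "r":[0, 0, 0.315]},
    {"trans":[-0.45, -0.245, -0.03], "r":[0, 0, 0.36]},
    {"trans":[-0.4825, -0.2988, -0.0225], "r":[0, 0, 0.4]},
    {"trans":[-0.515, -0.3525, -0.015], "r":[0, 0, 0.45]},
    {"trans":[-0.5475, -0.405, -0.0075], "r":[0, 0, 0.5]},
    {"trans":[-0.58, -0.4588, 0], "r":[0, 0, 0.55]}
  ],
  "finger_gap": 0.4
}}

```text
time_s: 1.3
eef_pos: [0.5048, 0.1168, 0.2571]
tool_rot: [-1.974, -2.444, 0.0]
wrist_force: [2.6, 0.2, 0.2]
grip_width: 0.399
grip_force: 0.0
```

```bash
python3 - <<'E'
from h import *
np.set_printoptions(precision=4,suppress=True)
o=manip.get_obs();p=o["eef_pos"];M=R.from_rotvec(o["tool_rot"]).as_matrix()
print(p,o["joint_positions"],o["grip_width"],off(np.array((.599,-.18,.2))-p),np.degrees(np.arctan2(M[1,1],M[0,1])),M[2])
E
```

```text
[0.5048 0.1168 0.2571] [ 0.0941  0.2405  1.6833 -0.      1.2182 -0.1178] 0.3986369325813264 [-0.31    0.0297  0.0571] 12.145417459344944 [ 0.     -0.0004 -1.    ]
```

Scaled: -0.31 m / 0.8 = -0.3875, -0.27 m / 0.8 = -0.3375, 0.3 rad / 2 = 0.15.

>>> {"fn": "pendant", "kwargs": {
  "deltas": [
    {"trans":[-0.0563, 0.0056, 0], "r":[0, 0, 0.025]},
    {"trans":[-0.1125, 0.0113, 0], "r":[0, 0, 0.05]},
    {"trans":[-0.1688, 0.0163, 0.0125], "r":[0, 0, 0.075]},
    {"trans":[-0.225, 0.0213, 0.025], "r":[0, 0, 0.1]},
    {"trans":[-0.2813, 0.0263, 0.0375], "r":[0, 0, 0.125]},
    {"trans":[-0.3375, 0.0325, 0.0563], "r":[0, 0, 0.15]},
    {"trans":[-0.3875, 0.0375, 0.0713], "r":[0, 0, 0.15]},
    {"trans":[-0.3875, 0.0375, 0.0713], "r":[0, 0, 0.15]},
    {"trans":[-0.3875, 0.0375, 0.0713], "r":[0, 0, 0.15]},
    {"trans":[-0.3875, 0.0375, 0.0713], "r":[0, 0, 0.15]}
  ],
  "finger_gap": 0.4
}}

```text
time_s: 2.3
eef_pos: [0.5998, -0.1765, 0.2005]
tool_rot: [-2.311, -2.126, 0.0]
wrist_force: [0.3, -0.1, 0.2]
grip_width: 0.4
grip_force: 0.0
```

```bash
python3 - <<'E'
from h import *
np.set_printoptions(precision=4,suppress=True)
cv2.imwrite("pics/scene1.png",manip.get_image("scene"));cv2.imwrite("pics/top1.png",manip.get_image("top"))
o=manip.get_obs();p=o["eef_pos"];M=R.from_rotvec(o["tool_rot"]).as_matrix()
print(p,o["joint_positions"],o["grip_width"],off(np.array((.599,-.18,.111))-p),np.degrees(np.arctan2(M[1,1],M[0,1])),M[2])
s=cv2.imread("pics/scene1.png");t=cv2.imread("pics/top1.png")
cv2.imwrite("pics/c1.png",np.hstack([crop(s,260,90,160,200,2.5),crop(t,270,90,160,200,2.5)]))
E
```

```text
[ 0.6002 -0.1762  0.201 ] [-0.396   0.446   1.516   0.0002  1.1795 -0.3135] 0.3995233296889872 [-0.0039 -0.0008  0.09  ] -4.731207057185871 [ 0.0001  0.0001 -1.    ]
```

View pics/c1.png

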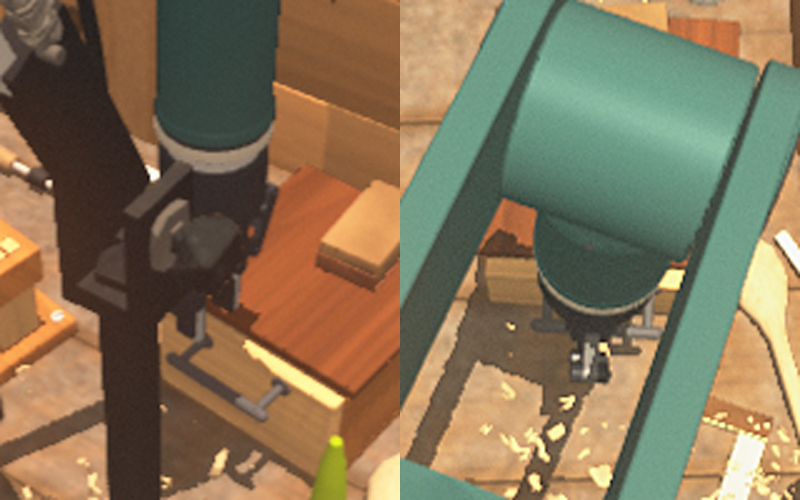

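Fingers hang above the bar (bar at about (215,370) in the left half), with the arm near the lamp. I'll check how much room there is to the lamp in the full top view.

View pics/top1.png

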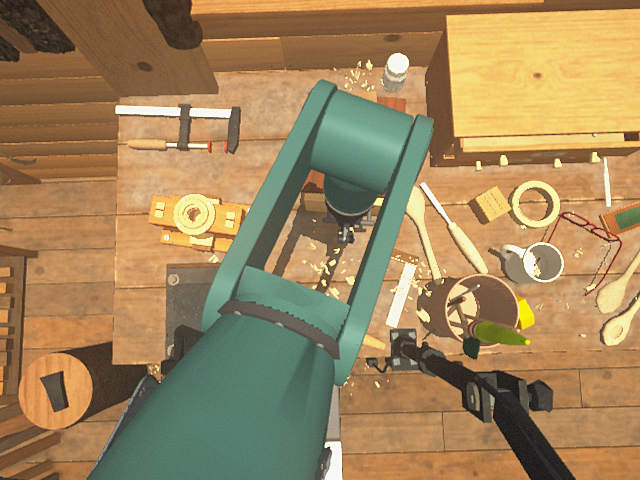

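Scaled: 0.09 m / 0.8 = 0.1125, 0.08 m / 0.8 = 0.1.

>>> {"fn": "pendant", "kwargs": {
  "deltas": [
    {"trans":[-0.005, 0, 0.0375]},
    {"trans":[-0.005, -0.001, 0.075]},
    {"trans":[-0.005, -0.001, 0.1]},
    {"trans":[-0.005, -0.001, 0.1125]},
    {"trans":[-0.005, -0.001, 0.1125]}
  ]
}}

```text
time_s: 2.9
eef_pos: [0.5985, -0.1803, 0.1098]
tool_rot: [-2.31, -2.126, 0.002]
wrist_force: [0.3, 1.3, -0.3]
grip_width: 0.4
grip_force: 0.0
```

Clear of the lamp: the arm edge is at about (350,370) and the clamp at about (390,345). Closing on the bar.

>>> {"fn": "pendant", "kwargs": {
  "deltas": [
    {},
    {},
    {},
    {},
    {},
    {}
  ],
  "finger_gap": 0
}}

```text
time_s: 3.5
eef_pos: [0.6001, -0.1816, 0.1122]
tool_rot: [2.312, 2.125, 0.002]
wrist_force: [-2.8, 1.0, 6.8]
grip_width: 0.105
grip_force: 58.8
```

```bash
python3 -c "
from h import *
print(off(np.array([-.996,.09,0])))"
```

```text
[ 0.00582934 -1.0000387  -0.00214653]
```

Scaled: -0.142 m / 0.8 = -0.1775, 0.001 m / 0.8 = 0.0013.

>>> {"fn": "pendant", "kwargs": {
  "deltas": [
    {"trans":[0, -0.0125, 0]},
    {"trans":[0, -0.0313, 0]},
    {"trans":[0, -0.05, 0]},
    {"trans":[0, -0.0688, 0]},
    {"trans":[0, -0.0875, 0]},
    {"trans":[0, -0.1063, 0]},
    {"trans":[0.0013, -0.125, 0]},
    {"trans":[0.0013, -0.1438, 0]},
    {"trans":[0.0013, -0.1625, 0]},
    {"trans":[0.0013, -0.1775, 0]},
    {"trans":[0.0013, -0.1775, 0]}
  ]
}}

```text
time_s: 4.6
eef_pos: [0.4564, -0.1673, 0.1121]
tool_rot: [-2.313, -2.125, -0.002]
wrist_force: [-0.5, 8.7, 13.2]
grip_width: 0.106
grip_force: 60.6
```

```bash
python3 -c "
from h import *
o=manip.get_obs();print(o['joint_positions'],o['moment'])"
```

```text
[-4.94577046e-01  3.89317964e-01  1.90884413e+00  1.74719287e-03
  8.43599092e-01 -4.10713865e-01] [ 1.18581246  0.0608267  -0.1825528 ]
```

Scaled: 0.26 m / 0.8 = 0.325, 0.18 m / 0.8 = 0.225.

>>> {"fn": "pendant", "kwargs": {
  "deltas": [
    {},
    {},
    {},
    {"trans":[0, 0, -0.0375]},
    {"trans":[0, 0, -0.0875]},
    {"trans":[0, 0, -0.1375]},
    {"trans":[0.0375, 0, -0.1625]},
    {"trans":[0.1, 0.0125, -0.1625]},
    {"trans":[0.1625, 0.025, -0.1625]},
    {"trans":[0.225, 0.0375, -0.1625]},
    {"trans":[0.2875, 0.05, -0.1625]},
    {"trans":[0.325, 0.0625, -0.1625]}
  ],
  "finger_gap": 0.4
}}

```text
time_s: 5.8
eef_pos: [0.5296, 0.0892, 0.2404]
tool_rot: [-2.311, -2.128, -0.0]
wrist_force: [0.0, -1.1, 0.3]
grip_width: 0.403
grip_force: 0.0
```

```bash
python3 - <<'E'
from h import *
cv2.imwrite("pics/scene2.png",manip.get_image("scene"));cv2.imwrite("pics/top2.png",manip.get_image("top"))
print(proj("scene",(.56,-.18,.09)),proj("top",(.56,-.18,.09)))
s=cv2.imread("pics/scene2.png");t=cv2.imread("pics/top2.png")
cv2.imwrite("pics/c2.png",np.hstack([crop(s,300,180,100,120,4),crop(t,285,170,100,120,4)]))
E
```

```text
(np.float64(331.8052971304837), np.float64(259.3679618283358)) (np.float64(344.95024268505534), np.float64(241.5346230310881))
```

View pics/c2.png

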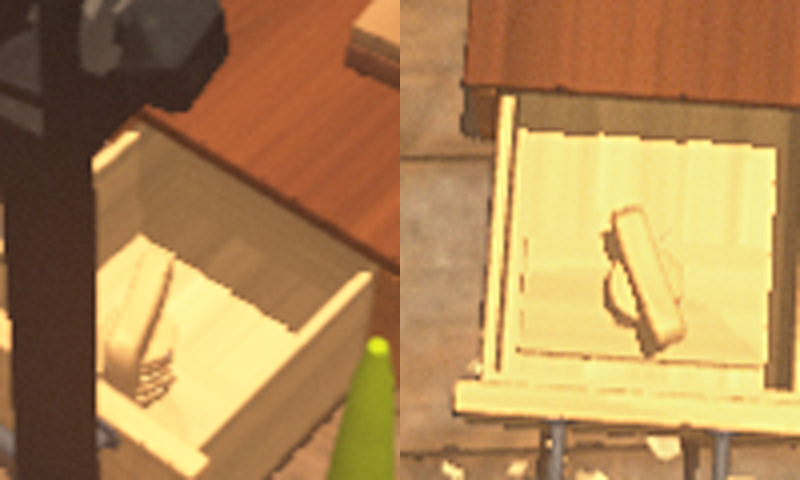

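The wing head is in view: top-face centre at about top (347.3,239.5), scene (334.8,255.8), with its long axis running (341.5,223) to (353,256) in the top view.

```bash
python3 - <<'E'
from h import *
np.set_printoptions(precision=4,suppress=True)
T=lambda x,y:(285+(x-400)/4,170+y/4); S=lambda x,y:(300+x/4,180+y/4)
print(tri(S(139,303),T(649,278)))
for a,b in ((T(640,211),T(686,326)),(T(613,214),T(645,345)),(T(625,210),T(671,345))):
    p,q=plane("top",a,.106),plane("top",b,.106); print(p,q,(p+q)/2,np.linalg.norm(p-q),np.degrees(np.arctan2(*(q-p)[1::-1])))
for a,b in ((S(174,256),S(140,360)),(S(140,248),S(106,350))):
    p,q=plane("scene",a,.106),plane("scene",b,.106); print(p,q,(p+q)/2,np.linalg.norm(p-q),np.degrees(np.arctan2(*(q-p)[1::-1])))
t=cv2.imread("pics/top2.png");s=cv2.imread("pics/scene2.png")
f=lambda im:cv2.convertScaleAbs(im,alpha=1.6,beta=-110)
cv2.imwrite("pics/c3.png",f(np.hstack([crop(t,327,215,40,50,10),crop(s,315,230,40,50,10)])))
o=manip.get_obs();print(o["joint_positions"])
E
```

```text
(array([ 0.5628, -0.1846,  0.102 ]), np.float64(0.0011839231870691537))
[ 0.5956 -0.1806  0.106 ] [ 0.5373 -0.2013  0.106 ] [ 0.5664 -0.191   0.106 ] 0.061863612855464475 -160.48114262920936
[ 0.5945 -0.1671  0.106 ] [ 0.5285 -0.1807  0.106 ] [ 0.5615 -0.1739  0.106 ] 0.06741466011918909 -168.38056289546432
[ 0.5963 -0.1732  0.106 ] [ 0.5281 -0.1936  0.106 ] [ 0.5622 -0.1834  0.106 ] 0.07122506510594603 -163.39117889833713
[ 0.5963 -0.184   0.106 ] [ 0.5311 -0.2075  0.106 ] [ 0.5637 -0.1957  0.106 ] 0.0693114592860618 -160.1414874986611
[ 0.5908 -0.1666  0.106 ] [ 0.5266 -0.1903  0.106 ] [ 0.5587 -0.1784  0.106 ] 0.06840642640427815 -159.74770009634298
[0.039  0.2858 1.664  0.0012 1.1903 0.1183]
```

View pics/c3.png

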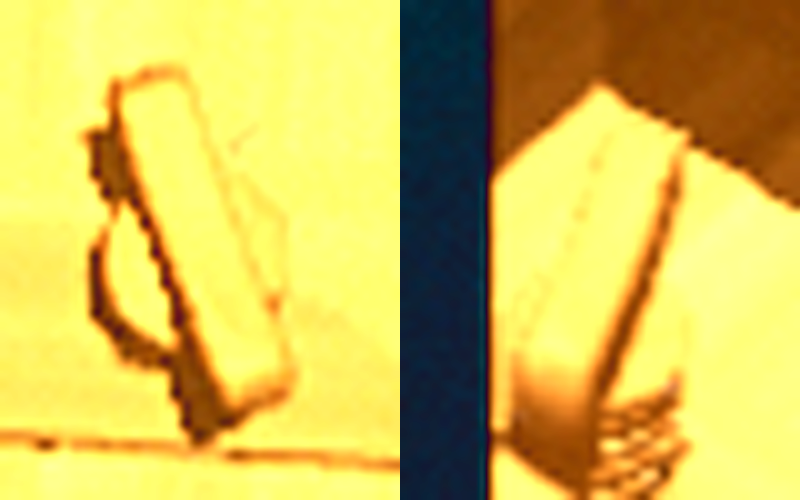

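```bash
python3 - <<'E'
from h import *
np.set_printoptions(precision=4,suppress=True)
T=lambda x,y:(327+x/10-.45,215+y/10-.45); S=lambda x,y:(315+(x-400)/10-.45,230+y/10-.45)
print(tri(S(600,260),T(209,233)),plane("top",T(209,233),.106),plane("scene",S(600,260),.106))
for n,a,b in (("top",T(125,95),T(235,400)),("top",T(188,72),T(290,345)),("top",T(153,80),T(262,387)),("scene",S(680,150),S(600,375)),("scene",S(600,165),S(515,345))):
    p,q=plane(n,a,.106),plane(n,b,.106); print(p,q,np.linalg.norm(p-q),np.degrees(np.arctan2(*(q-p)[1::-1])))
# boss re-estimate with half pixel correction
print("boss",tri((240.1,172.1),(193.6,213.3)),[plane("top",(193.6,213.4),.137),plane("scene",(240.3,172),.138)])
E
```

```text
(array([ 0.5653, -0.1841,  0.1002]), np.float64(0.001763402737891395)) [ 0.5651 -0.1844  0.106 ] [ 0.5607 -0.1861  0.106 ]
[ 0.5933 -0.1687  0.106 ] [ 0.5316 -0.1883  0.106 ] 0.06477425736161929 -162.3457516112545
[ 0.5976 -0.1814  0.106 ] [ 0.5422 -0.1996  0.106 ] 0.05829450202632887 -161.79566608601198
[ 0.5962 -0.1744  0.106 ] [ 0.534  -0.1938  0.106 ] 0.06511490254819478 -162.6746479240694
[ 0.594  -0.1832  0.106 ] [ 0.5366 -0.2026  0.106 ] 0.06054925709954916 -161.2461054623927
[ 0.5813 -0.172   0.106 ] [ 0.5332 -0.1846  0.106 ] 0.049730188853588674 -165.33770514478212
boss (array([0.6177, 0.1127, 0.1371]), np.float64(0.0005096179372226285)) [array([0.6173, 0.1129, 0.137 ]), array([0.6177, 0.1116, 0.138 ])]
```

```bash
python3 - <<'E'
from h import *
np.set_printoptions(precision=4,suppress=True)
o=manip.get_obs();p=o["eef_pos"];M=R.from_rotvec(o["tool_rot"]).as_matrix();a=np.degrees(np.arctan2(M[1,1],M[0,1]))
print(p,off(np.array((.564,-.1847,.2))-p),a,np.radians(a+72))
E
```

```text
[0.531  0.0901 0.2404] [-0.2713  0.0547  0.0401] -4.567876922534838 1.1769125693118183
```

Scaled: -0.2713 m / 0.8 = -0.3391, -0.225 m / 0.8 = -0.2813, 1.177 rad / 2 = 0.5885.

>>> {"fn": "pendant", "kwargs": {
  "deltas": [
    {"trans":[-0.0563, 0.0113, 0.0063], "r":[0, 0, 0.07]},
    {"trans":[-0.1125, 0.0225, 0.0125], "r":[0, 0, 0.14]},
    {"trans":[-0.1688, 0.0338, 0.025], "r":[0, 0, 0.21]},
    {"trans":[-0.225, 0.045, 0.0375], "r":[0, 0, 0.28]},
    {"trans":[-0.2813, 0.0563, 0.05], "r":[0, 0, 0.35]},
    {"trans":[-0.3391, 0.0684, 0.05], "r":[0, 0, 0.42]},
    {"trans":[-0.3391, 0.0684, 0.05], "r":[0, 0, 0.49]},
    {"trans":[-0.3391, 0.0684, 0.05], "r":[0, 0, 0.55]},
    {"trans":[-0.3391, 0.0684, 0.05], "r":[0, 0, 0.5885]},
    {"trans":[-0.3391, 0.0684, 0.05], "r":[0, 0, 0.5885]},
    {"trans":[-0.3391, 0.0684, 0.05], "r":[0, 0, 0.5885]}
  ],
  "finger_gap": 0.5
}}

```text
time_s: 7.0
eef_pos: [0.5607, -0.1892, 0.2003]
tool_rot: [-3.104, -0.487, 0.001]
wrist_force: [0.5, 0.0, 0.1]
grip_width: 0.5
grip_force: 0.0
```

```bash
python3 - <<'E'
from h import *
np.set_printoptions(precision=4,suppress=True)
o=manip.get_obs();p=o["eef_pos"];M=R.from_rotvec(o["tool_rot"]).as_matrix();a=np.degrees(np.arctan2(M[1,1],M[0,1]))
print(p,off(np.array((.564,-.1847,.106))-p),a,o["joint_positions"])
E
```

```text
[ 0.5607 -0.1892  0.2003] [ 0.0046 -0.0032  0.0943] -72.15652377327913 [-0.4419  0.4019  1.5935 -0.0005  1.1468  0.8177]
```

Scaled: 0.0943 m / 0.8 = 0.1179, 0.08 m / 0.8 = 0.1.

>>> {"fn": "pendant", "kwargs": {
  "deltas": [
    {"trans":[0.0058, -0.004, 0.0375]},
    {"trans":[0.0058, -0.004, 0.075]},
    {"trans":[0.0058, -0.004, 0.1]},
    {"trans":[0.0058, -0.004, 0.1179]},
    {"trans":[0.0058, -0.004, 0.1179]},
    {"trans":[0.0058, -0.004, 0.1179]}
  ]
}}

```text
time_s: 7.6
eef_pos: [0.5649, -0.1844, 0.1067]
tool_rot: [3.104, 0.486, 0.0]
wrist_force: [-0.5, -1.5, 0.6]
grip_width: 0.499
grip_force: 0.0
```

>>> {"fn": "pendant", "kwargs": {
  "deltas": [
    {},
    {},
    {},
    {},
    {},
    {}
  ],
  "finger_gap": 0
}}

```text
time_s: 8.2
eef_pos: [0.5655, -0.1844, 0.1076]
tool_rot: [3.103, 0.485, 0.003]
wrist_force: [-0.4, -0.3, 6.7]
grip_width: 0.172
grip_force: 58.7
```

```bash
python3 - <<'E'
from h import *
np.set_printoptions(precision=4,suppress=True)
o=manip.get_obs();p=o["eef_pos"];M=R.from_rotvec(o["tool_rot"]).as_matrix();a=np.degrees(np.arctan2(M[1,1],M[0,1]))
print(p,a,M[2],o["moment"])
E
```

```text
[ 0.5655 -0.1844  0.1076] -72.24220582320716 [ 0.0017  0.0015 -1.    ] [ 0.1054  0.1406 -0.0306]
```

Scaled: -0.15 m / 0.8 = -0.1875, -0.14 m / 0.8 = -0.175.

>>> {"fn": "pendant", "kwargs": {
  "deltas": [
    {"trans":[0, 0, -0.0375]},
    {"trans":[0, 0, -0.075]},
    {"trans":[0, 0, -0.125]},
    {"trans":[0, 0, -0.175]},
    {"trans":[0, 0, -0.1875]},
    {"trans":[0, 0, -0.1875]},
    {"trans":[0, 0, -0.1875]}
  ]
}}

```text
time_s: 8.9
eef_pos: [0.5637, -0.1838, 0.255]
tool_rot: [-3.103, -0.485, 0.003]
wrist_force: [0.0, 0.4, -1.7]
grip_width: 0.173
grip_force: 59.0
```

```bash
python3 - <<'E'
from h import *
np.set_printoptions(precision=4,suppress=True)
o=manip.get_obs();p=o["eef_pos"];M=R.from_rotvec(o["tool_rot"]).as_matrix();a=np.degrees(np.arctan2(M[1,1],M[0,1]))
print(p,a,off(np.array((.6173,.1122,.258))-p),o["wrist_force"],o["moment"],off(o["moment"]),off(o["wrist_force"]))
E
```

```text
[ 0.5637 -0.1838  0.255 ] -72.24712658526315 [ 0.1413 -0.2655 -0.0029] [ 0.0158  0.4195 -1.6736] [-0.0503  0.0489  0.0329] [-0.033  -0.0619 -0.0328] [ 0.1457 -0.3925  1.6739]
```

Scaled: -0.2655 m / 0.8 = -0.3319, -0.25 m / 0.8 = -0.3125, -1.68 rad / 2 = -0.84.

>>> {"fn": "pendant", "kwargs": {
  "deltas": [
    {"trans":[0.015, -0.0275, -0.0038], "r":[0, 0, -0.07]},
    {"trans":[0.03, -0.055, -0.0038], "r":[0, 0, -0.14]},
    {"trans":[0.045, -0.0825, -0.0038], "r":[0, 0, -0.21]},
    {"trans":[0.06, -0.11, -0.0038], "r":[0, 0, -0.28]},
    {"trans":[0.075, -0.1375, -0.0038], "r":[0, 0, -0.35]},
    {"trans":[0.09, -0.1688, -0.0038], "r":[0, 0, -0.42]},
    {"trans":[0.105, -0.2, -0.0038], "r":[0, 0, -0.49]},
    {"trans":[0.12, -0.2313, -0.0038], "r":[0, 0, -0.56]},
    {"trans":[0.135, -0.2625, -0.0038], "r":[0, 0, -0.63]},
    {"trans":[0.15, -0.2938, -0.0038], "r":[0, 0, -0.7]},
    {"trans":[0.165, -0.3125, -0.0038], "r":[0, 0, -0.77]},
    {"trans":[0.1766, -0.3319, -0.0038], "r":[0, 0, -0.84]}
  ]
}}

```text
time_s: 10.1
eef_pos: [0.6171, 0.1128, 0.2562]
tool_rot: [-1.7, -2.637, 0.005]
wrist_force: [0.2, -1.1, -1.6]
grip_width: 0.18
grip_force: 59.0
```

>>> {"fn": "pendant", "kwargs": {
  "deltas": [
    {"r":[0, 0, -0.07]},
    {"r":[0, 0, -0.135]},
    {"r":[0, 0, -0.135]},
    {"r":[0, 0, -0.135]}
  ]
}}

```text
time_s: 10.5
eef_pos: [0.6172, 0.1116, 0.2573]
tool_rot: [-1.344, -2.836, 0.003]
wrist_force: [-1.0, 0.3, -1.4]
grip_width: 0.171
grip_force: 59.0
```

```bash
python3 - <<'E'
from h import *
np.set_printoptions(precision=4,suppress=True)
s,t=manip.get_image("scene"),manip.get_image("top")
o=manip.get_obs();p=o["eef_pos"];M=R.from_rotvec(o["tool_rot"]).as_matrix();a=np.degrees(np.arctan2(M[1,1],M[0,1]))
print(p,a,M[2],off(np.array((.6173,.1122,.258))-p),o["wrist_force"],o["joint_positions"])
cv2.imwrite("pics/c4.png",np.hstack([crop(s,195,105,100,120,4),crop(t,145,130,100,120,4)]))
cv2.imwrite("pics/s4.png",s);cv2.imwrite("pics/t4.png",t)
E
```

```text
[0.6177 0.1116 0.2582] 39.31359659865688 [ 0.0011 -0.0016 -1.    ] [0.0008 0.0001 0.0002] [-0.1974 -0.0477 -0.5793] [ 0.0687  0.3979  1.4434 -0.0001  1.3022 -0.6174]
```

View pics/c4.png

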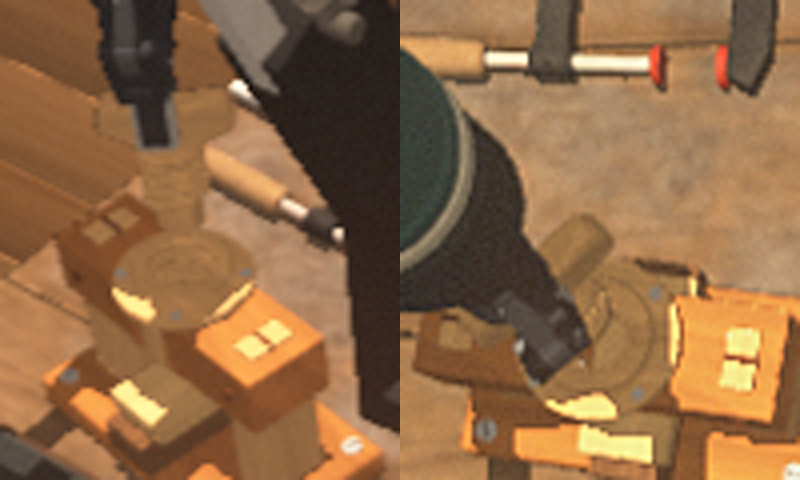

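The screw hangs upright over the boss. In the scene half the wing spans x 95–237 (y≈105) and the nose bottom is at about (182,222). I'll check this against the projected tool axis.

```bash
python3 - <<'E'
from h import *
np.set_printoptions(precision=4,suppress=True)
o=manip.get_obs();p=o["eef_pos"];M=R.from_rotvec(o["tool_rot"]).as_matrix()
inv=lambda q:((q[0]-195+.375)*4,(q[1]-105+.375)*4)
for d in(-.0156,-.0336,-.0656,-.0856): print(d,inv(proj("scene",p+[0,0,d])))
for s in(-1,1):
  for z in (-.0016,-.0306): print("wing end",inv(proj("scene",p+[0,0,z]+s*.036*M[:,0])))
c=p+[0,0,-.0656]
print("1mm along tool x at nose",np.array(inv(proj("scene",c+.01*M[:,0])))-inv(proj("scene",c)), "tool x",M[:,0])
print("boss",inv(proj("scene",(.6173,.1122,.14))))
E
```

```text
-0.0156 (np.float64(155.29937331762403), np.float64(117.93598936442595))
-0.0336 (np.float64(160.328607613773), np.float64(145.66590878866577))
-0.0656 (np.float64(168.9503091565482), np.float64(193.20377936750685))
-0.0856 (np.float64(174.14164062130862), np.float64(221.82746137264985))
wing end (np.float64(220.78366237786327), np.float64(92.33193514578437))
wing end (np.float64(227.5063441096098), np.float64(137.60104498098394))
wing end (np.float64(81.65160304302253), np.float64(99.37970911827188))
wing end (np.float64(91.34637674253077), np.float64(144.5965161763378))
1mm along tool x at nose [-18.4412   0.9628] tool x [-0.6336  0.7737  0.0011]
boss (np.float64(180.92277376820857), np.float64(266.7743546672035))
```

```bash
python3 - <<'E'
from h import *
np.set_printoptions(precision=4,suppress=True)
o=manip.get_obs();p=o["eef_pos"];M=R.from_rotvec(o["tool_rot"]).as_matrix()
inv=lambda q:(400+(q[0]-145+.375)*4,(q[1]-130+.375)*4)
for k in (0,-.005):
  for y in(-.008,.008): print(k,inv(proj("top",p+[0,0,-.0016]+M[:,0]*(k-.036)+M[:,1]*y)))
print("tcp tip",inv(proj("top",p+[0,0,-.015])),"boss",inv(proj("top",(.6173,.1122,.14))))
t=cv2.imread("pics/t4.png");s=cv2.imread("pics/s4.png")
cv2.imwrite("pics/c5.png",np.hstack([crop(t,175,170,45,60,8),crop(s,212,120,48,60,8)]))
i2=lambda q:((q[0]-175+.4375)*8,(q[1]-170+.4375)*8)
print(i2(proj("top",(.6173,.1122,.14))))
E
```

```text
0 (np.float64(596.3609703115916), np.float64(236.7002364046857))
0 (np.float64(572.4511071303318), np.float64(208.69200765466258))
-0.005 (np.float64(605.6029522059791), np.float64(229.0521716255231))
-0.005 (np.float64(581.6855180506737), np.float64(201.0733149167022))
tcp tip (np.float64(527.9332077885015), np.float64(285.03395018273704)) boss (np.float64(595.5821079522914), np.float64(333.91993047551523))
(np.float64(151.66421590458276), np.float64(348.33986095103046))
```

View pics/c5.png

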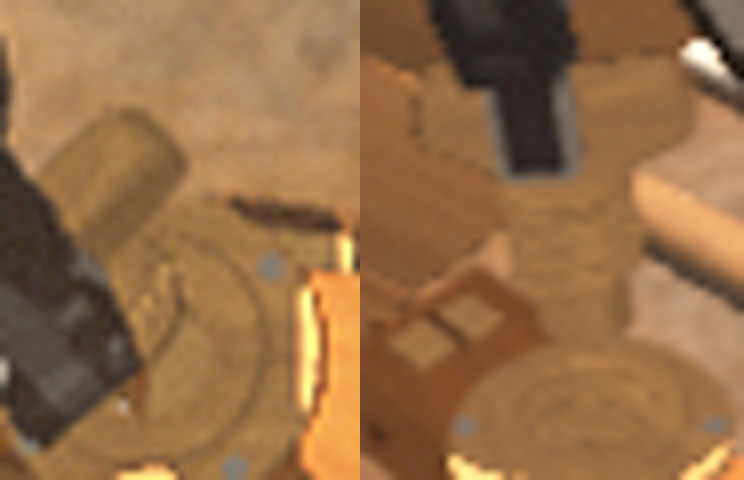

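The scene half shows the screw sitting about 3.5 mm towards −x of the tool from the finger centre (thread column centre at 571, predicted 560). I'll shift by that much and lower.

Careful with the scale: shifts go in shares of 80 cm and turns go in shares of 2 rad. That gives: 0.037 m / 0.8 = 0.0463, 0.004 m / 0.8 = 0.005.

>>> {"fn": "pendant", "kwargs": {
  "deltas": [
    {"trans":[0.005, 0, 0]},
    {"trans":[0.005, 0, 0.0188]},
    {"trans":[0.005, 0, 0.0313]},
    {"trans":[0.005, 0, 0.0375]},
    {"trans":[0.005, 0, 0.0425]},
    {"trans":[0.005, 0, 0.0463]}
  ]
}}

```text
time_s: 11.2
eef_pos: [0.6158, 0.1148, 0.2221]
tool_rot: [-1.341, -2.841, 0.0]
wrist_force: [0.6, 0.3, -1.6]
grip_width: 0.174
grip_force: 59.0
```

>>> {"fn": "pendant", "kwargs": {
  "deltas": [
    {"trans":[0, 0, 0.005]},
    {"trans":[0, 0, 0.01]},
    {"trans":[0, 0, 0.015]},
    {"trans":[0, 0, 0.015]}
  ]
}}

```text
time_s: 11.6
eef_pos: [0.6164, 0.1161, 0.2101]
tool_rot: [1.341, 2.841, 0.004]
wrist_force: [1.4, 5.6, -1.4]
grip_width: 0.167
grip_force: 58.9
```

Scaled: 0.006 m / 0.8 = 0.0075, 0.0015 m / 0.8 = 0.0019.

>>> {"fn": "pendant", "kwargs": {
  "deltas": [
    {"trans":[0.001, 0.0019, 0]},
    {"trans":[0.001, 0.0019, 0.0038]},
    {"trans":[0.001, 0.0019, 0.0075]},
    {"trans":[0.001, 0.0019, 0.0075]}
  ]
}}

```text
time_s: 12.0
eef_pos: [0.6164, 0.1165, 0.2037]
tool_rot: [-1.341, -2.841, -0.0]
wrist_force: [0.8, 3.0, -3.1]
grip_width: 0.171
grip_force: 58.7
```

```bash
python3 - <<'E'
from h import *
o=manip.get_obs();print(o["eef_pos"],o["wrist_force"],off(o["wrist_force"]),off(o["moment"]))
E
```

```text
[0.61643696 0.11653529 0.20370095] [ 0.82691957  3.04899677 -3.11836261] [1.82737437 2.57651911 3.11875213] [-0.73557034  0.30004385 -0.02675889]
```

Scaled: 0.002 m / 0.8 = 0.0025, 0.001 m / 0.8 = 0.0013.

>>> {"fn": "pendant", "kwargs": {
  "deltas": [
    {"trans":[0.0011, 0.001, 0.0013]},
    {"trans":[0.0011, 0.001, 0.0025]},
    {"trans":[0.0011, 0.001, 0.0025]}
  ]
}}

```text
time_s: 12.3
eef_pos: [0.616, 0.1172, 0.2019]
tool_rot: [-1.34, -2.841, 0.002]
wrist_force: [0.0, 0.5, -2.2]
grip_width: 0.179
grip_force: 59.0
```

>>> {"fn": "pendant", "kwargs": {
  "deltas": [
    {"trans":[0, 0, 0.0013]},
    {"trans":[0, 0, 0.0025]},
    {"trans":[0, 0, 0.0025]}
  ]
}}

```text
time_s: 12.6
eef_pos: [0.6164, 0.1173, 0.2013]
tool_rot: [1.34, 2.841, -0.001]
wrist_force: [-2.2, -0.6, 5.7]
grip_width: 0.172
grip_force: 60.3
```

```bash
python3 - <<'E'
from h import *
o=manip.get_obs();print(o["eef_pos"],o["wrist_force"],off(o["wrist_force"]),off(o["moment"]),o["joint_positions"])
E
```

```text
[0.61636111 0.11734237 0.20128389] [-2.17746631 -0.61908097  5.6954297 ] [ 0.90298276 -2.07537366 -5.69561117] [ 0.43269495  0.17936972 -0.00522752] [ 7.84313450e-02  4.48352268e-01  1.51130649e+00 -6.55381854e-04
  1.18172965e+00 -6.10310010e-01]
```

Scaled: -0.004 m / 0.8 = -0.005, -0.002 m / 0.8 = -0.0025.

>>> {"fn": "pendant", "kwargs": {
  "deltas": [
    {"trans":[0, 0, -0.0013]},
    {"trans":[0, 0, -0.0013]},
    {"trans":[0, 0, -0.0013]},
    {"trans":[-0.0025, 0, -0.0013]},
    {"trans":[-0.005, 0, -0.0013]},
    {"trans":[-0.005, 0, -0.0013]},
    {"trans":[-0.005, 0, -0.0013]}
  ],
  "finger_gap": 0.36
}}

```text
time_s: 13.3
eef_pos: [0.619, 0.1145, 0.2012]
tool_rot: [-1.341, -2.841, 0.0]
wrist_force: [0.1, 0.4, 0.1]
grip_width: 0.361
grip_force: 0.0
```

>>> {"fn": "pendant", "kwargs": {
  "deltas": [
    {},
    {},
    {},
    {},
    {}
  ],
  "finger_gap": 0
}}

```text
time_s: 13.8
eef_pos: [0.6191, 0.1146, 0.2014]
tool_rot: [1.341, 2.841, 0.0]
wrist_force: [0.5, 0.2, 2.1]
grip_width: 0.17
grip_force: 61.4
```

```bash
python3 - <<'E'
from h import *
o=manip.get_obs();M=R.from_rotvec(o["tool_rot"]).as_matrix();print(o["eef_pos"],off(o["wrist_force"]),off(o["moment"]),np.degrees(np.arctan2(M[1,1],M[0,1])))
E
```

```text
[0.61906724 0.11462975 0.20141429] [-0.1705527   0.48567325 -2.06142548] [-0.02655824  0.05541087  0.02103344] 39.47915548640248
```

Scaled: -0.0017 m / 0.8 = -0.0021, -0.0014 m / 0.8 = -0.0018, -0.57 rad / 2 = -0.285.

>>> {"fn": "pendant", "kwargs": {
  "deltas": [
    {"trans":[0, 0, -0.0005], "r":[0, 0, -0.06]},
    {"trans":[0, 0, -0.001], "r":[0, 0, -0.12]},
    {"trans":[0, 0, -0.0014], "r":[0, 0, -0.18]},
    {"trans":[0, 0, -0.0018], "r":[0, 0, -0.24]},
    {"trans":[0, 0, -0.0021], "r":[0, 0, -0.285]},
    {"trans":[0, 0, -0.0021], "r":[0, 0, -0.285]},
    {"trans":[0, 0, -0.0021], "r":[0, 0, -0.285]}
  ]
}}

```text
time_s: 14.5
eef_pos: [0.6189, 0.1145, 0.2029]
tool_rot: [-0.492, -3.103, 0.0]
wrist_force: [0.6, -0.1, 1.1]
grip_width: 0.176
grip_force: 61.3
```

```bash
python3 - <<'E'
from h import *
o=manip.get_obs();M=R.from_rotvec(o["tool_rot"]).as_matrix();print(o["eef_pos"],off(o["wrist_force"]),off(o["moment"]),np.degrees(np.arctan2(M[1,1],M[0,1])))
E
```

```text
[0.61887709 0.11447102 0.20288992] [-0.63036136  0.14551803 -1.125312  ] [ 0.04662268  0.0149905  -0.00559178] 71.99675655172865
```

Scaled: -0.0005 m / 0.8 = -0.0006, -0.0003 m / 0.8 = -0.0004, -0.4 rad / 2 = -0.2.

>>> {"fn": "pendant", "kwargs": {
  "deltas": [
    {"trans":[0, 0, -0.0004], "r":[0, 0, -0.05]},
    {"trans":[0, 0, -0.0006], "r":[0, 0, -0.1]},
    {"trans":[0, 0, -0.0006], "r":[0, 0, -0.15]},
    {"trans":[0, 0, -0.0006], "r":[0, 0, -0.2]},
    {"trans":[0, 0, -0.0006], "r":[0, 0, -0.2]}
  ]
}}

```text
time_s: 15.0
eef_pos: [0.6186, 0.1145, 0.203]
tool_rot: [0.137, -3.138, 0.0]
wrist_force: [-0.0, 0.4, -0.7]
grip_width: 0.173
grip_force: 61.0
```

>>> {"fn": "pendant", "kwargs": {
  "deltas": [
    {"trans":[0, 0, 0.0013]},
    {"trans":[0, 0, 0.0025]},
    {"trans":[0, 0, 0.0038]},
    {"trans":[0, 0, 0.0038]}
  ]
}}

```text
time_s: 15.4
eef_pos: [0.6188, 0.1145, 0.2002]
tool_rot: [0.137, -3.138, 0.0]
wrist_force: [0.1, 0.7, -1.2]
grip_width: 0.173
grip_force: 61.0
```

```bash
python3 - <<'E'
from h import *
o=manip.get_obs();M=R.from_rotvec(o["tool_rot"]).as_matrix();print(o["eef_pos"],off(o["wrist_force"]),off(o["moment"]),np.degrees(np.arctan2(M[1,1],M[0,1])))
E
```

```text
[0.618792   0.11453108 0.20021666] [-0.16550564  0.64697608  1.24560701] [ 0.06268929  0.03271515 -0.01350997] 95.00016839007579
```

Scaled: 0.003 m / 0.8 = 0.0038, 0.002 m / 0.8 = 0.0025.

>>> {"fn": "pendant", "kwargs": {
  "deltas": [
    {"trans":[0, 0, 0.0013]},
    {"trans":[0, 0, 0.0025]},
    {"trans":[0, 0, 0.0038]},
    {"trans":[0, 0, 0.0038]}
  ]
}}

```text
time_s: 15.8
eef_pos: [0.6188, 0.1145, 0.1973]
tool_rot: [0.138, -3.138, 0.0]
wrist_force: [0.4, -0.3, -1.4]
grip_width: 0.175
grip_force: 61.0
```

>>> {"fn": "pendant", "kwargs": {
  "deltas": [
    {"trans":[0, 0, 0.0006]},
    {"trans":[0, 0, 0.0013]},
    {"trans":[0, 0, 0.0019]},
    {"trans":[0, 0, 0.0025]},
    {"trans":[0, 0, 0.0025]}
  ]
}}

```text
time_s: 16.3
eef_pos: [0.6191, 0.1146, 0.196]
tool_rot: [-0.139, 3.138, -0.0]
wrist_force: [-1.3, -0.3, 3.0]
grip_width: 0.175
grip_force: 61.7
```

Scaled: 0.0043 m / 0.8 = 0.0054, 0.0039 m / 0.8 = 0.0049, 1.68 rad / 2 = 0.84.

>>> {"fn": "pendant", "kwargs": {
  "deltas": [
    {"trans":[0, 0, 0.0004], "r":[0, 0, 0.07]},
    {"trans":[0, 0, 0.0009], "r":[0, 0, 0.14]},
    {"trans":[0, 0, 0.0014], "r":[0, 0, 0.21]},
    {"trans":[0, 0, 0.0018], "r":[0, 0, 0.28]},
    {"trans":[0, 0, 0.0023], "r":[0, 0, 0.35]},
    {"trans":[0, 0, 0.0026], "r":[0, 0, 0.42]},
    {"trans":[0, 0, 0.0031], "r":[0, 0, 0.49]},
    {"trans":[0, 0, 0.0036], "r":[0, 0, 0.56]},
    {"trans":[0, 0, 0.004], "r":[0, 0, 0.63]},
    {"trans":[0, 0, 0.0045], "r":[0, 0, 0.7]},
    {"trans":[0, 0, 0.0049], "r":[0, 0, 0.77]},
    {"trans":[0, 0, 0.0054], "r":[0, 0, 0.84]}
  ]
}}

```text
time_s: 17.5
eef_pos: [0.62, 0.1148, 0.1919]
tool_rot: [2.25, 2.19, 0.003]
wrist_force: [1.7, 0.5, 1.5]
grip_width: 0.173
grip_force: 61.5
```

```bash
python3 - <<'E'
from h import *
o=manip.get_obs();M=R.from_rotvec(o["tool_rot"]).as_matrix();print(o["eef_pos"],off(o["wrist_force"]),off(o["moment"]),np.degrees(np.arctan2(M[1,1],M[0,1])),o["joint_positions"][5])
E
```

```text
[0.62002735 0.1147657  0.19186363] [ 0.56083867  1.66241597 -1.493863  ] [-0.19343732  0.07930549 -0.03086838] -1.5344914518023196 0.10015084271443514
```

Scaled: 0.0043 m / 0.8 = 0.0054, 0.0039 m / 0.8 = 0.0049, 1.68 rad / 2 = 0.84.

>>> {"fn": "pendant", "kwargs": {
  "deltas": [
    {"trans":[0, 0, 0.0004], "r":[0, 0, 0.07]},
    {"trans":[0, 0, 0.0009], "r":[0, 0, 0.14]},
    {"trans":[0, 0, 0.0014], "r":[0, 0, 0.21]},
    {"trans":[0, 0, 0.0018], "r":[0, 0, 0.28]},
    {"trans":[0, 0, 0.0023], "r":[0, 0, 0.35]},
    {"trans":[0, 0, 0.0026], "r":[0, 0, 0.42]},
    {"trans":[0, 0, 0.0031], "r":[0, 0, 0.49]},
    {"trans":[0, 0, 0.0036], "r":[0, 0, 0.56]},
    {"trans":[0, 0, 0.004], "r":[0, 0, 0.63]},
    {"trans":[0, 0, 0.0045], "r":[0, 0, 0.7]},
    {"trans":[0, 0, 0.0049], "r":[0, 0, 0.77]},
    {"trans":[0, 0, 0.0054], "r":[0, 0, 0.84]}
  ]
}}

```text
time_s: 18.7
eef_pos: [0.62, 0.1147, 0.1876]
tool_rot: [-3.134, 0.213, -0.004]
wrist_force: [0.1, -0.1, 2.0]
grip_width: 0.176
grip_force: 61.5
```

```bash
python3 - <<'E'
from h import *
o=manip.get_obs();M=R.from_rotvec(o["tool_rot"]).as_matrix();print(o["eef_pos"],off(o["wrist_force"]),off(o["moment"]),np.degrees(np.arctan2(M[1,1],M[0,1])),o["joint_positions"][5])
E
```

```text
[0.62003203 0.11470309 0.18762277] [ 0.14496083  0.11552158 -2.04012575] [ 0.08438387  0.15388697 -0.02086433] -97.78675065151631 1.7801043492387305
```

Scaled: -0.045 m / 0.8 = -0.0563, -0.02 m / 0.8 = -0.025, -1.05 rad / 2 = -0.525.

>>> {"fn": "pendant", "kwargs": {
  "deltas": [
    {"trans":[0, 0, -0.0004]},
    {"trans":[0, 0, -0.0004]},
    {"trans":[0, 0, -0.0004]},
    {"trans":[0, 0, -0.025]},
    {"trans":[0, 0, -0.0563]},
    {"trans":[0, 0, -0.0563], "r":[0, 0, -0.075]},
    {"trans":[0, 0, -0.0563], "r":[0, 0, -0.15]},
    {"trans":[0, 0, -0.0563], "r":[0, 0, -0.225]},
    {"trans":[0, 0, -0.0563], "r":[0, 0, -0.3]},
    {"trans":[0, 0, -0.0563], "r":[0, 0, -0.375]},
    {"trans":[0, 0, -0.0563], "r":[0, 0, -0.45]},
    {"trans":[0, 0, -0.0563], "r":[0, 0, -0.525]}
  ],
  "finger_gap": 0.45
}}

```text
time_s: 19.9
eef_pos: [0.6188, 0.1145, 0.2318]
tool_rot: [-2.809, -1.406, 0.001]
wrist_force: [-0.1, -0.4, -0.1]
grip_width: 0.45
grip_force: 0.0
```

>>> {"fn": "pendant", "kwargs": {
  "deltas": [
    {"r":[0, 0, -0.075]},
    {"r":[0, 0, -0.15]},
    {"r":[0, 0, -0.225]},
    {"r":[0, 0, -0.3]},
    {"r":[0, 0, -0.375]},
    {"r":[0, 0, -0.45]},
    {"r":[0, 0, -0.525]},
    {"r":[0, 0, -0.6]},
    {"r":[0, 0, -0.675]},
    {"r":[0, 0, -0.75]},
    {"r":[0, 0, -0.825]},
    {"r":[0, 0, -0.9]}
  ]
}}

```text
time_s: 21.1
eef_pos: [0.6188, 0.1145, 0.2317]
tool_rot: [-0.645, -3.074, 0.0]
wrist_force: [0.5, -0.0, -0.1]
grip_width: 0.451
grip_force: 0.0
```

>>> {"fn": "pendant", "kwargs": {
  "deltas": [
    {"r":[0, 0, -0.075]},
    {"r":[0, 0, -0.146]},
    {"r":[0, 0, -0.146]},
    {"r":[0, 0, -0.146]}
  ]
}}

```text
time_s: 21.5
eef_pos: [0.6189, 0.1145, 0.2318]
tool_rot: [-0.208, -3.134, 0.0]
wrist_force: [-0.5, 0.0, -0.3]
grip_width: 0.449
grip_force: 0.0
```

```bash
python3 - <<'E'
from h import *
np.set_printoptions(precision=4,suppress=True)
o=manip.get_obs();M=R.from_rotvec(o["tool_rot"]).as_matrix();print(o["eef_pos"],off(o["wrist_force"]),np.degrees(np.arctan2(M[1,1],M[0,1])),o["joint_positions"][5],off(np.array((.6197,.1146,.1876))-o["eef_pos"]))
s,t=manip.get_image("scene"),manip.get_image("top")
cv2.imwrite("pics/c6.png",np.hstack([crop(s,195,105,100,120,4),crop(t,145,130,100,120,4)]))
E
```

```text
[0.6189 0.1145 0.2318] [ 0.4698 -0.038   0.2567] 82.40389316738683 -1.364812999418137 [-0.0008  0.0002  0.0442]
```

View pics/c6.png

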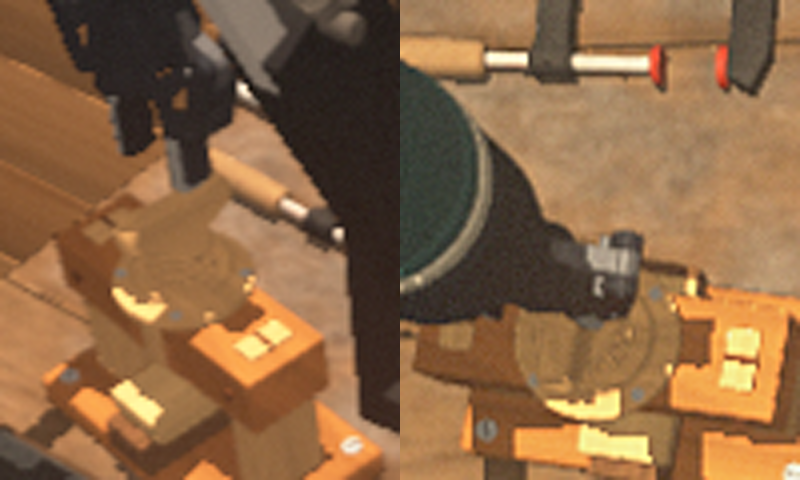

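The screw stands upright in the boss with its wing at about (185,215) in the scene half, in line with the fingers above it. Regripping.

Scaled: 0.044 m / 0.8 = 0.055, 0.035 m / 0.8 = 0.0438.

>>> {"fn": "pendant", "kwargs": {
  "deltas": [
    {"trans":[0, 0, 0.025]},
    {"trans":[0, 0, 0.0438]},
    {"trans":[0, 0, 0.055]},
    {"trans":[0, 0, 0.055]},
    {"trans":[0, 0, 0.055]}
  ]
}}

```text
time_s: 22.1
eef_pos: [0.6192, 0.1145, 0.1881]
tool_rot: [0.205, 3.135, -0.0]
wrist_force: [0.2, 0.6, 1.1]
grip_width: 0.452
grip_force: 0.0
```

>>> {"fn": "pendant", "kwargs": {
  "deltas": [
    {},
    {},
    {},
    {},
    {}
  ],
  "finger_gap": 0
}}

```text
time_s: 22.6
eef_pos: [0.6196, 0.1146, 0.1888]
tool_rot: [0.204, 3.133, 0.0]
wrist_force: [-1.0, -1.0, 6.0]
grip_width: 0.174
grip_force: 61.1
```

Scaled: 0.0043 m / 0.8 = 0.0054, 0.0039 m / 0.8 = 0.0049, 1.68 rad / 2 = 0.84.

>>> {"fn": "pendant", "kwargs": {
  "deltas": [
    {"trans":[0, 0, 0.0004], "r":[0, 0, 0.07]},
    {"trans":[0, 0, 0.0009], "r":[0, 0, 0.14]},
    {"trans":[0, 0, 0.0014], "r":[0, 0, 0.21]},
    {"trans":[0, 0, 0.0018], "r":[0, 0, 0.28]},
    {"trans":[0, 0, 0.0023], "r":[0, 0, 0.35]},
    {"trans":[0, 0, 0.0026], "r":[0, 0, 0.42]},
    {"trans":[0, 0, 0.0031], "r":[0, 0, 0.49]},
    {"trans":[0, 0, 0.0036], "r":[0, 0, 0.56]},
    {"trans":[0, 0, 0.004], "r":[0, 0, 0.63]},
    {"trans":[0, 0, 0.0045], "r":[0, 0, 0.7]},
    {"trans":[0, 0, 0.0049], "r":[0, 0, 0.77]},
    {"trans":[0, 0, 0.0054], "r":[0, 0, 0.84]}
  ]
}}

```text
time_s: 23.8
eef_pos: [0.6199, 0.115, 0.1846]
tool_rot: [2.475, 1.933, 0.004]
wrist_force: [-0.1, 1.0, 6.2]
grip_width: 0.169
grip_force: 61.2
```

>>> {"fn": "pendant", "kwargs": {
  "deltas": [
    {"trans":[0, 0, 0.0004], "r":[0, 0, 0.07]},
    {"trans":[0, 0, 0.0009], "r":[0, 0, 0.14]},
    {"trans":[0, 0, 0.0014], "r":[0, 0, 0.21]},
    {"trans":[0, 0, 0.0018], "r":[0, 0, 0.28]},
    {"trans":[0, 0, 0.0023], "r":[0, 0, 0.35]},
    {"trans":[0, 0, 0.0026], "r":[0, 0, 0.42]},
    {"trans":[0, 0, 0.0031], "r":[0, 0, 0.49]},
    {"trans":[0, 0, 0.0036], "r":[0, 0, 0.56]},
    {"trans":[0, 0, 0.004], "r":[0, 0, 0.63]},
    {"trans":[0, 0, 0.0045], "r":[0, 0, 0.7]},
    {"trans":[0, 0, 0.0046], "r":[0, 0, 0.735]},
    {"trans":[0, 0, 0.0046], "r":[0, 0, 0.735]}
  ]
}}

```text
time_s: 25.0
eef_pos: [0.6199, 0.1149, 0.1808]
tool_rot: [-3.133, 0.22, -0.004]
wrist_force: [-0.4, 1.1, 4.8]
grip_width: 0.175
grip_force: 61.1
```

```bash
python3 - <<'E'
from h import *
o=manip.get_obs();M=R.from_rotvec(o["tool_rot"]).as_matrix();print(o["eef_pos"],o["wrist_force"],o["moment"],M[2],np.degrees(np.arctan2(M[1,1],M[0,1])),o["joint_positions"][5])
s,t=manip.get_image("scene"),manip.get_image("top")
cv2.imwrite("pics/c7.png",np.hstack([crop(s,195,105,100,120,4),crop(t,145,130,100,120,4)]))
E
```

```text
[0.61993956 0.11491706 0.18084299] [-0.37501592  1.12706745  4.83455655] [ 0.07976773 -0.03429016 -0.04087399] [ 2.26950145e-03 -8.98064863e-04 -9.99997021e-01] -98.04125417157474 1.7845335431758549
```

>>> {"fn": "pendant", "kwargs": {
  "deltas": [
    {},
    {},
    {}
  ]
}}

```text
time_s: 25.4
eef_pos: [0.6199, 0.1149, 0.1809]
tool_rot: [-3.133, 0.217, -0.004]
wrist_force: [0.9, 1.2, 6.2]
grip_width: 0.175
grip_force: 61.1
```

```bash
python3 -c "
from bench import manip
print(manip.finish_job())"
```

```text
the job is handed in; nothing more can be done
None
```

I handed the job in at 25.4 s; the judge returned no verdict. The drawer is about 144 mm open, and the screw dropped off its thread and was then turned about one full turn forwards. By my reckoning its nose is 45.6 mm below the mouth, and the fingers still grip the wing at about 61 N.

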